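# Close up the clamshell test fixture and select the test

### The job

Lay the heatsink module flat in the low-railed nest inside the open test fixture without dropping it, close the fixture's lid fully, then swing the lid's front latch plate down until it lies flat against the front of the box. Finally turn the tester's selector dial clockwise, click by click, to the click where its pointer line meets the single long white mark. Leave the tumbler, parts bin and spool where they stand.

Things in the scene. Friction and masses are not known exactly. Their poses are not given: they have to be found in the camera images.
- module_mid (a point): Loose module, 0.2 to 0.4 kg: a green circuit board 110 (x) x 84 (y) x 8 mm with an aluminium finned heatsink block 70 (x) x 44 (y) x 34 mm high centred on it. The point: its centre, 21 mm above its underside; x along the board's length, z up. It starts flat on a fixed black foam pad 160 x 130 x 10 mm, beside the fixture. Grip the heatsink across its 44 mm width (y). Either way round will do.
- fixture: Grey metal open box, fixed, 180 (x) x 190 (y) mm, walls 6 mm thick, side and hinge walls 60 mm high, front wall only 40 mm, inner floor 14 mm above the table. Origin: centre of its underside; x points from the front wall (robot side) to the hinge wall, z up. The open lid overhangs it.
- nest (a point): Centre of the place for the module, on the inner floor, same axes as the fixture, z up. Four black rails, 6 mm high, frame a space of 122 (x) x 96 (y) mm: the board lies flat between them, its length along x. Because of the lid, bring the module in over the front wall with the tool tilted: fingers pointing away from the robot and down, 25 to 35 degrees from vertical; grip it with that tilt.
- lid (a joint): Lid angle, rad: 0 shut, 1.05 fully open (end stop). A stiff hinge on a y axis at the fixture's far (+x) wall: the lid stays where it is left, about 3 N at its front edge moves it. It starts open at 0.92 to 1.05, leaning over the box.
- lid_hinge (a point): Point on the lid's hinge axis, on the lid's underside, half-way across; moves with the lid's frame: x runs in the lid's plane from its front edge to the hinge, z is the lid's outer normal. Lid: aluminium frame 180 x 190 x 10 mm with a clear window, 0.35 kg.
- lid_press (a point): Point on the lid's outer face, in the middle of the frame's front bar, 165 mm from the hinge and 15 mm from the front edge: push here to close. Axes as lid_hinge.
- latch (a joint): Angle of the latch plate, rad: 0 hanging square to the lid, flat against the box's front wall once the lid is shut (latched); 1.57 sticking straight out in the lid's plane; stops at 0 and 1.9. Starts at 1.5 to 1.8. Stiff: stays where it is left, about 1.5 N moves it.
- latch_hinge (a point): Middle of the latch's hinge axis (along the fixture's y) on the lid's front edge. The latch is a plain steel plate 80 mm wide, 4 mm thick, reaching 50 mm from this axis, with a rolled free edge 10 mm thick. Frame: z from the free edge to the hinge, -x the outer face's normal.
- latch_face (a point): Point on the latch plate's outer face, 34 mm from its hinge axis, half-way across: push here. Axes as latch_hinge.
- dial (a joint): Selector angle, rad, grows clockwise seen from above. Clicks (spring detents) every 0.436 (25 degrees) at 0, 0.436, 0.873, 1.309, 1.745, 2.182, 2.618; the long mark is at 1.745. It starts at 0.436 or 0.873, and may rest slightly off the click. Up to about 0.1 N m takes it over a click; it centres itself in a click when let go.
- dial_grip (a point): Point on the dial's vertical axis, half-way up its grip bar; x points along the bar to its pointer end. Black bar 50 mm long (x, 27 mm behind to 23 mm ahead of the axis), 14 mm wide (y), 26 mm high, on a disc 60 mm across and 8 mm high; white line on top at the pointer end. This point is 78 mm above the table.
- tester: Grey box 130 x 130 x 56 mm, fixed, carrying the dial on its top; origin at the centre of its underside. White dots round the dial show the clicks and one long white line (towards the box's own +x) the wanted one. It stands to the left or right of the fixture, the module on the other side.
- tumbler: Bystander: steel tumbler, 72 mm across, 160 mm high, origin at the centre of its underside. Leave it alone.
- parts_bin: Bystander: blue open bin, 130 x 100 x 60 mm, origin at the centre of its underside. Leave it alone.
- spool: Bystander: black spool, 64 mm across, 50 mm high, origin at the centre of its underside. Leave it alone.
Not all that is in view belongs to the job. There is more than one size of the part that bears module_mid; the job needs the middle-sized.

How it is judged:
By the outcome, as a careful person would: the job done as asked, in the order asked, and still so for the second after the job is handed in, with the robot touching nothing.
It also fails if it takes over 72 s, if anything falls off the work surface, if the arm or the gripper's body presses on something with over 40 N, if the wrist force passes 120 N, or if a joint passes its speed limit or range.

### The arm

A 6-joint arm with a two-finger parallel gripper is mounted at the origin on the work surface. World frame = base frame: x ahead of the robot, y to its left, z up, the work surface at z = 0. Lengths are in m, angles in rad, forces in N, time in s.
With the tool pointing down it reaches from about 0.325 to 0.775 m from the base axis. Payload 5.5 kg.
Tool frame: the origin (TCP) lies midway between the tips of the shut fingers; the grasp point (between the pads) lies 19 mm behind it; z points along the fingers, y is the line along which they close (so a half turn about z gives the same grasp; the last joint's range is limited). The gripper opens to 85 mm and grips with 20 to 120 N. Pads are 22 mm wide; open, the fingers measure 114 mm over their backs; the gripper's body (76 mm by 85 mm) begins 54 mm behind the grasp point. The pads swing forward as they close: fully open they stand 13 mm farther back than shut.
Start: joints at [1.047, 0.091, 1.231, -0, 1.82, -0.057], TCP at [0.27, 0.536, 0.231] pointing down, gripper open.
Joint ranges: [-2.87, 2.87], [-0.86, 2.18], [0.17, 2.46], [-1.51, 4.65], [0.06, 2.69], [-2.65, 2.65]. Speed limits (rad/s): [2.57, 2.57, 3.01, 3.14, 3.14, 3.14].

### API

Orientations are given as a unit quaternion [x, y, z, w].
In Python, from station import readout, vision, hand_in gives the robot as it stands. The module is installed in compiled form; this text tells all that it offers.
- The arm moves only by the tool jog_arm, never from a script. Its argument "motion" is a list of rows, each a list of 7 numbers: the shift along the tool's x, y, z in mm, then the turn, a rotation vector about the tool's x, y, z in rad, then the opening in per cent of the stroke, from 0 (shut) to 100 (fully open). In form: [[dx, dy, dz, ax, ay, az, grip], ...]. A call has 1 to 8 rows; each row shifts and turns the commanded pose from where the row before left it, along the tool's axes as they then stand; what a row does not reach is not made up. A row lasts 1/10 s, in which the tool goes at most 50 mm and 8.59 degrees, less where a joint would pass 70% of its speed; a pose out of reach is approached as far as the arm can. A call is refused whole if a number of a shift passes 50 or a number of a turn 0.15, either way. A call with a gripper value outside its range is refused whole. The fingers move at their own pace and stop on an object; "newtons" is the grip in N (left out, the last holds). Time passes only in rows, so rows that do not move let the fingers close. It gives the time, the measured TCP pose, the force, the opening and the grip force at its end, in the units of the state.
- readout.get_obs(): the state, without advancing time (a new reading comes with each control period).
- vision.read_camera(name): name is "side" or "top"; returns a dict with "frame" (400x640x3 uint8, red, green, blue), "depth" (400x640 float32, m along the optical axis (not along the pixel's ray), 0 where there is no reading), "fovy" (degrees; the focal length in pixels is half the picture's height over the tangent of half this angle, whatever the lens; pixels are square), "cx", "cy" (the principal point, pixels), "k1" (the pictures are not rectified: a ray, as slopes to the right and down, at radius r is drawn at 1 + k1 r^2 times it, then the intrinsics apply), "R" (3x3) and "t" (3): a world point X has camera coordinates R X + t. Camera axes: x right, y down, z forward; pixel columns grow to the right and rows downward; lengths in m; the calibration is good to about 2 mm. A picture is of the moment at which its call begins.
- hand_in(): hands the job in; it is judged then, once.
The state is a dict: "time_s": time; "qpos": joint angles; "qvel": joint speeds; "tau": joint torques, N m; "tcp_pos": TCP position; "tcp_rot": TCP orientation; "wrist_force": force on the tool from outside, world axes, zero at the start; "moment": the same for the moment, N m; "opening": finger opening in m; "gripper_force": force on a finger pad.
Only numpy, scipy, OpenCV 4.12 (cv2) and the standard library are available. Lean on these libraries where they do the work, as an engineer would, in place of code of your own. Each camera call takes 0.05 s, during which the arm holds its last target. There are 200 camera calls.

## Working session

There is one attempt and no reset: what is moved stays moved. The work goes in short steps, Python scripts to look and compute and a tool call to move; the robot and the scene stay as the last step left them, time stands still between calls to the robot, and variables do not carry over. Pictures are saved under pics/ and viewed, at most 10 in all, crops included, and the job is handed in when it is done.

Besides the shell and the picture viewer there is one more tool, called after "Request:" as name([rows], argument=value, ...), one row to a line, values as JSON. jog_arm: Moves the arm, as the interface text tells. Its arguments: {"type":"object","properties":{"motion":{"type":"array"},"newtons":{"type":"number"}},"required":["motion"]}

```bash
mkdir -p pics
cat > h.py <<'E'
import numpy as np, cv2
from station import readout, vision, hand_in
def cam(n):
    c=vision.read_camera(n); np.savez(f'{n}.npz',**c); return c
def load(n): return dict(np.load(f'{n}.npz'))
def K(c):
    f=200/np.tan(np.radians(float(c['fovy']))/2)
    return np.array([[f,0,c['cx']],[0,f,c['cy']],[0,0,1.]]),np.array([c['k1'],0,0,0.])
def world(c,u,v,d=None,z=None):
    k,D=K(c); x,y=cv2.undistortPoints(np.array([[[u,v]]],float),k,D)[0,0]
    r=np.array([x,y,1.]);R=c['R'];t=c['t']; o=-R.T@t; w=R.T@r
    if z is not None: return o+w*(z-o[2])/w[2]
    if d is None: d=np.median(c['depth'][int(v)-1:int(v)+2,int(u)-1:int(u)+2])
    return o+w*d
def cloud(c):
    k,D=K(c); u,v=np.meshgrid(np.arange(640),np.arange(400))
    p=cv2.undistortPoints(np.stack([u,v],-1).reshape(-1,1,2).astype(float),k,D).reshape(400,640,2)
    r=np.concatenate([p,np.ones((400,640,1))],-1)*c['depth'][...,None]
    return (r-c['t'])@c['R']
def save(img,name): cv2.imwrite('pics/'+name,img[...,::-1])
E
python3 - <<'E'
from h import *
for n in('top','side'):
    c=cam(n); save(c['frame'],n+'0.png'); print(n,c['fovy'],c['k1'],-c['R'].T@c['t'],c['R'].round(2).tolist())
o=readout.get_obs();print(o)
E
```

```text
top 55.569750582068494 -0.017862851862173516 [ 0.27161525 -0.06398502  1.04093762] [[0.09, -1.0, 0.0], [-0.97, -0.08, -0.22], [0.22, 0.02, -0.98]]
side 57.82972187568481 0.0001890914781968539 [ 0.02250886 -0.48875755  0.76303587] [[0.7, -0.71, 0.02], [-0.5, -0.51, -0.7], [0.51, 0.48, -0.71]]
{'time_s': 0.1, 'qpos': array([ 1.04729381e+00,  9.17942616e-02,  1.23177425e+00, -8.85079884e-06,
        1.81981198e+00, -5.66918846e-02]), 'qvel': array([ 1.40019047e-05, -1.51485170e-03, -2.34047042e-03, -2.21276507e-03,
       -1.32503355e-03, -8.24863525e-04]), 'tau': array([ 1.74527409e-03, -4.60216784e+01, -4.19220650e+01, -2.51369265e-04,
        1.05702120e-02, -1.35125127e-06]), 'tcp_pos': array([0.26989464, 0.53558066, 0.23025259]), 'tcp_rot': array([ 2.31292802e-01,  9.72883775e-01, -8.57792228e-04, -2.51590037e-04]), 'wrist_force': array([-0.28461383, -0.39454926, -0.23122779]), 'moment': array([-0.00804728,  0.07691604,  0.00581143]), 'gripper_force': 0.0, 'opening': 0.08514336964063918}
```

View pics/top0.png

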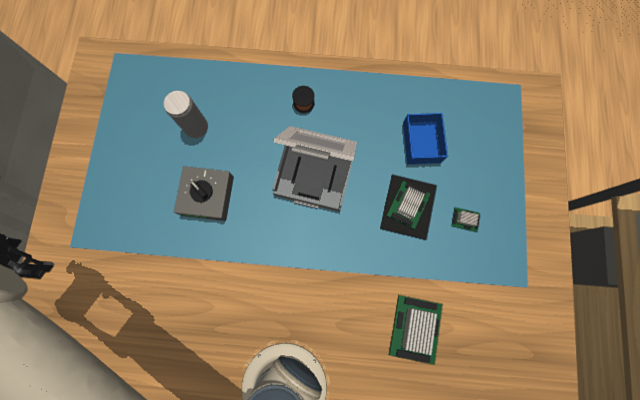

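View pics/side0.png

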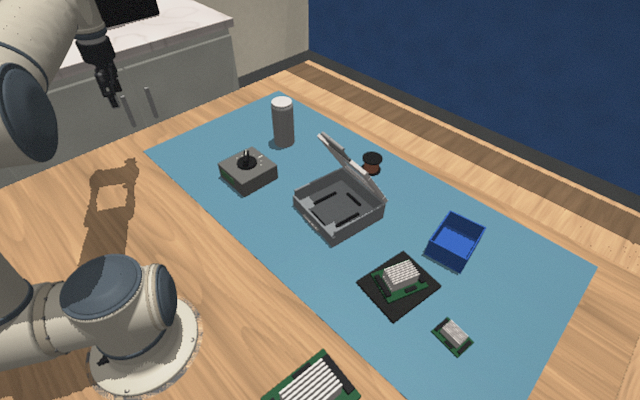

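The three boards in the top view are a large one at (416,330), a small one at (466,218), and one on the black foam pad at (408,205). The one on the pad fits the description of the middle-sized module. I'll confirm it in a crop and measure.

Run:
```python
from h import *
c=load('top'); P=cloud(c); f=c['frame']
a=cv2.resize(f[120:250,370:500],(390,390),interpolation=cv2.INTER_CUBIC)
b=cv2.resize(f[120:250,160:290],(390,390),interpolation=cv2.INTER_CUBIC)
save(np.hstack([a,b]),'crop1.png')
def rect(m,name):
    q=P[m][:,:2]; r=cv2.minAreaRect((q*1000).astype(np.float32)); z=P[m][:,2]
    print(name,m.sum(),np.round(r[0],1),np.round(r[1],1),round(r[2],1),'z',np.percentile(z,[5,50,95]).round(4),'mean',q.mean(0).round(4))
    return r
def box(x0,y0,x1,y1):
    m=np.zeros((400,640),bool); m[y0:y1,x0:x1]=1; return m
z=P[...,2]
h,s,v=cv2.split(cv2.cvtColor(f,cv2.COLOR_RGB2HSV))
green=(h>50)&(h<85)&(s>100)
m=box(375,170,440,245)
rect(m&(z>.044)&(z<.06),'sink top mid'); rect(m&green&(z>.012)&(z<.03),'board mid'); rect(m&(z>.005)&(z<.06),'pad')
rect(box(445,200,490,240)&green,'board small'); rect(box(380,285,450,370)&green,'board large')
m=box(170,160,240,225)
rect(m&(z>.05)&(z<.06),'tester top'); rect(m&(z>.086)&(z<.1),'dial bar')
rect(m&(z>.06)&(z<.072),'dial disc')
s_=load('side'); Q=cloud(s_)
for n,PP in(('top',P),('side',Q)):
    M=(PP[...,0]>.3)&(PP[...,0]<.75)&(PP[...,1]>-.25)&(PP[...,1]<.15)
    M&=(PP[...,2]>.025)
    print(n,[ (PP[M][:,i].min().round(3),PP[M][:,i].max().round(3)) for i in range(3)])
w=np.load  
for n,(u,vv) in dict(tumb=(177,98),spool=(303,92),bin=(425,137)).items(): print(n,world(c,u,vv).round(3))
```

```text
sink top mid 296 [ 495.2 -291.5] [44.6 70.6] 68.7 z [0.0455 0.0497 0.0531] mean [ 0.4943 -0.2915]
board mid 391 [ 494.3 -291. ] [ 84.4 110. ] 68.5 z [0.0137 0.0167 0.0207] mean [ 0.489  -0.2846]
pad 2611 [ 493.6 -285. ] [156.1 187.8] 84.4 z [0.0062 0.0111 0.05  ] mean [ 0.4877 -0.2916]
board small 125 [ 470.1 -454.7] [72.6 54.8] 82.7 z [-0.0012  0.0033  0.0067] mean [ 0.463  -0.4473]
board large 706 [ 181.5 -218.8] [327.5 149.3] 83.7 z [0.0069 0.0101 0.0137] mean [ 0.1721 -0.3065]
tester top 1895 [473.7 269.6] [131.8 130.5] 88.4 z [0.052  0.055  0.0579] mean [0.4715 0.2685]
dial bar 105 [471.7 267.7] [50.5 14.1] 48.5 z [0.087  0.0897 0.0926] mean [0.4721 0.2677]
dial disc 285 [491.1 252.1] [ 72.  112.3] 61.1 z [0.0612 0.064  0.0672] mean [0.4726 0.2676]
top [(np.float64(0.458), np.float64(0.749)), (np.float64(-0.249), np.float64(0.082)), (np.float64(0.025), np.float64(0.266))]
side [(np.float64(0.458), np.float64(0.75)), (np.float64(-0.249), np.float64(0.081)), (np.float64(0.025), np.float64(0.266))]
tumb [0.688 0.334 0.159]
spool [0.79  0.027 0.049]
bin [ 0.703 -0.336  0.002]
```

View pics/crop1.png

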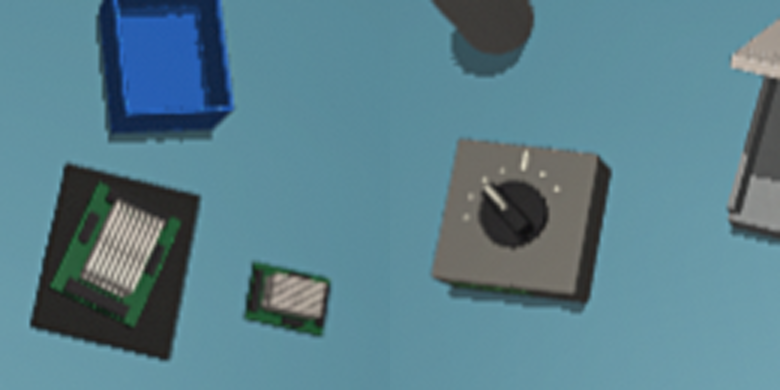

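The crop confirms it: the board on the pad at about (408,205) measures 110x84 with a 70x44 sink, so it is the middle-sized module. The dial pointer is at 48.5° and the long mark at about -1.6°, which is 50°, or 2 clicks clockwise. Next I'll measure the fixture.

Run:
```python
from h import *
t=load('top'); s=load('side'); T=cloud(t); S=cloud(s)
a=cv2.resize(t['frame'][120:220,260:370],None,fx=4,fy=4,interpolation=cv2.INTER_CUBIC)
b=cv2.resize(s['frame'][125:250,285:395],None,fx=3.2,fy=3.2,interpolation=cv2.INTER_CUBIC)
save(np.hstack([a,b]) if a.shape[0]==b.shape[0] else 0,'fix.png')
A=np.vstack([T.reshape(-1,3),S.reshape(-1,3)])
m=(A[:,0]>.43)&(A[:,0]<.76)&(A[:,1]>-.13)&(A[:,1]<.12); A=A[m]
import itertools
W=A[(abs(A[:,2]-.06)<.003)]; r=cv2.minAreaRect((W[:,:2]*1000).astype(np.float32)); print('z.06',len(W),r)
F=A[(A[:,2]>.03)&(A[:,2]<.058)];r=cv2.minAreaRect((F[:,:2]*1000).astype(np.float32)); print('walls',len(F),r)
# lid plane RANSAC for z>.07
L=A[A[:,2]>.075]; rng=np.random.default_rng(0); best=0
for _ in range(500):
    p=L[rng.choice(len(L),3,False)]; n=np.cross(p[1]-p[0],p[2]-p[0]); l=np.linalg.norm(n)
    if l<1e-6: continue
    n/=l; k=abs((L-p[0])@n)<.004
    if k.sum()>best: best=k.sum();B=k
q=L[B]; c0=q.mean(0); n=np.linalg.svd(q-c0,full_matrices=False)[2][2]; n*=np.sign(n[0])
print('lid',len(L),best,c0.round(4),n.round(4),'tilt',np.degrees(np.arccos(abs(n[2]))),'yaw',np.degrees(np.arctan2(n[1],n[0])))
np.savez('fixA.npz',A=A,L=L,n=n,c0=c0)
yaw=np.arctan2(n[1],n[0]); e=np.array([np.cos(yaw),np.sin(yaw),0]);y=np.array([-e[1],e[0],0])
print('lid y-range',np.percentile(q@y,[.5,99.5]), 'x',np.percentile(q@e,[.5,99.5]),'z',np.percentile(q[:,2],[.5,99.5]))
o=L[~B]; d=(o-c0)@n
print('offplane',len(o),np.percentile(d,[5,50,95]),[np.percentile(o@v,[2,50,98]).round(3) for v in(e,y,np.array([0,0,1]))])
```

```text
z.06 572 ((571.6817016601562, -27.094032287597656), (193.35450744628906, 183.1514129638672), 80.70484161376953)
walls 1610 ((612.0807495117188, -31.36109161376953), (197.2325897216797, 283.84088134765625), 83.17703247070312)
lid 2516 2182 [ 0.5892 -0.0328  0.1745] [ 0.833  -0.1309  0.5375] tilt 57.48758171722872 yaw -8.932020696182057
lid y-range [-0.03421527  0.15613656] x [0.52823584 0.65197342] z [0.07602229 0.26519562]
offplane 334 [-0.00739331 -0.00482494  0.0055929 ] [array([0.528, 0.558, 0.625]), array([-0.033,  0.032,  0.153]), array([0.109, 0.21 , 0.265])]
```

View pics/fix.png

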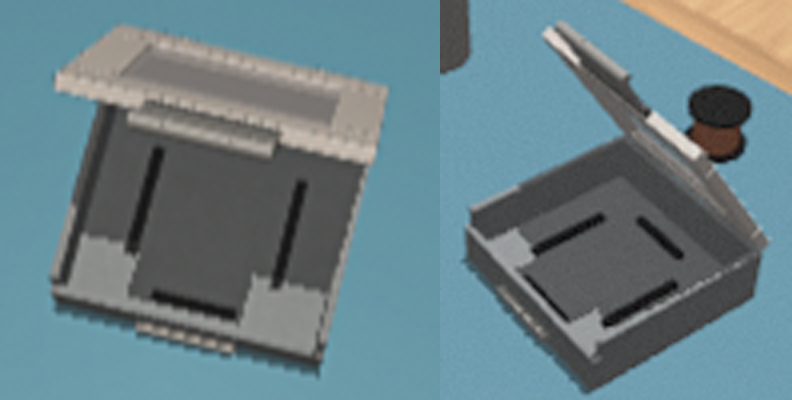

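Fixture yaw is about -9° with its centre near (0.572,-0.027), and the lid is open about 57.5°, with the latch near its plane. The rails are visible in the top crop: left (158,148)-(133,250), right (300,182)-(278,286), front (153,293)-(236,315). I'll compute the nest from these and plan the first motion.

```bash
cat >> h.py <<'E'
from scipy.spatial.transform import Rotation as Ro
def toolR(yawx,tilt):
    """tool y along yaw+90 deg, tool z down, tilted by tilt deg toward yaw direction"""
    a=np.radians(yawx); y=np.array([-np.sin(a),np.cos(a),0]); e=np.array([np.cos(a),np.sin(a),0])
    th=np.radians(tilt); z=e*np.sin(th)-np.array([0,0,1])*np.cos(th)
    return Ro.from_matrix(np.stack([np.cross(y,z),y,z],1))
def plan(p,R,n,start=None):
    """rows in tool axes from start (default measured pose) to p,R in n rows"""
    if start is None:
        o=readout.get_obs(); start=(o['tcp_pos'],Ro.from_quat(o['tcp_rot']))
    q,Q=start; q=np.array(q,float); p=np.array(p); rows=[]
    for i in range(n):
        d=Q.inv().apply((p-q)/(n-i)); d=np.round(d*1000,1); w=np.round((Q.inv()*R).as_rotvec()/(n-i),3)
        rows.append([*d.tolist(),*w.tolist()]); q=q+Q.apply(d/1000); Q=Q*Ro.from_rotvec(w)
    for r in rows: print(r)
    print('end',q.round(4),'err rot',(Q.inv()*R).magnitude().round(4)); return q,Q
E
python3 - <<'E'
from h import *
t=load('top'); s=load('side'); T=cloud(t); S=cloud(s)
yaw=np.radians(-9.1); e=np.array([np.cos(yaw),np.sin(yaw)]); y=np.array([-e[1],e[0]]); C=np.array([.5717,-.0271])
for nm,c,PP in(('top',t,T),('side',s,S)):
    g=c['frame'].max(-1); loc=PP[...,:2]-C; fx=loc@e; fy=loc@y; z=PP[...,2]
    m=(abs(fx)<.084)&(abs(fy)<.09)&(z<.03)&(z>.008)
    k=m&(g<40)
    n,lab,st,_=cv2.connectedComponentsWithStats(k.astype(np.uint8),connectivity=8)
    for i in range(1,n):
        if st[i,4]<12: continue
        j=lab==i; print(nm,st[i,4],'fx',np.percentile(fx[j],[3,50,97]).round(4),'fy',np.percentile(fy[j],[3,50,97]).round(4),'z',np.median(z[j]).round(4),
          'ang',round(cv2.minAreaRect((PP[j][:,:2]*1000).astype(np.float32))[2],1))
for n,u,v in(('L',158,148),('L',133,250),('R',300,182),('R',278,286),('F',153,293),('F',236,315)):
    w=world(t,260+u/4,120+v/4,z=.02)[:2]-C; print(n,(w@e).round(4),(w@y).round(4))
print(toolR(-21.3,30).as_matrix().round(2))
plan([.46,-.25,.23],toolR(-21.3,0),24)
E
```

```text
top 56 fx [-0.0424 -0.0083  0.0226] fy [0.05   0.0529 0.0562] z 0.0187 ang 80.1
top 49 fx [-0.0437 -0.0125  0.0219] fy [-0.0532 -0.0505 -0.0482] z 0.0193 ang 80.8
top 37 fx [-0.0797 -0.0776 -0.0755] fy [-0.0244  0.0018  0.029 ] z 0.0185 ang 82.9
side 55 fx [-0.0462 -0.0121  0.0253] fy [0.0463 0.0488 0.0523] z 0.0191 ang 81.9
side 41 fx [0.0502 0.0526 0.0576] fy [-0.0299 -0.0044  0.0245] z 0.0196 ang 79.3
side 62 fx [-0.0489 -0.0136  0.0255] fy [-0.0573 -0.0555 -0.0521] z 0.0196 ang 81.8
side 12 fx [-0.0752 -0.0741 -0.0719] fy [-0.0295 -0.008   0.013 ] z 0.0203 ang 80.1
L 0.0246 0.0522
L -0.0515 0.0502
R 0.0246 -0.0507
R -0.0519 -0.0535
F -0.0777 0.0289
F -0.0788 -0.0304
[[-0.81  0.36  0.47]
 [ 0.31  0.93 -0.18]
 [-0.5   0.   -0.87]]
[-21.8, -25.7, 0.1, -0.0, -0.0, -0.004]
[-21.7, -25.8, 0.1, -0.0, -0.0, -0.004]
[-21.6, -25.8, 0.1, -0.0, -0.0, -0.004]
[-21.5, -25.9, 0.0, -0.0, -0.0, -0.004]
[-21.4, -26.0, 0.1, -0.0, -0.0, -0.004]
[-21.3, -26.1, 0.0, -0.0, -0.0, -0.004]
[-21.2, -26.2, 0.1, -0.0, -0.0, -0.004]
[-21.1, -26.3, 0.0, -0.0, -0.0, -0.004]
[-21.0, -26.3, 0.1, -0.0, -0.0, -0.00
[... 217 characters left out ...]
 0.1, -0.0, -0.0, -0.004]
[-20.2, -26.9, 0.0, -0.0, -0.0, -0.004]
[-20.1, -27.0, 0.1, -0.0, -0.0, -0.004]
[-20.0, -27.1, 0.0, -0.0, -0.0, -0.004]
[-19.9, -27.2, 0.1, -0.0, -0.0, -0.004]
[-19.8, -27.3, 0.0, -0.0, -0.0, -0.004]
[-19.7, -27.3, 0.1, -0.0, -0.0, -0.004]
[-19.6, -27.4, 0.0, -0.001, -0.0, -0.004]
[-19.5, -27.5, 0.0, -0.0, -0.0, -0.004]
[-19.3, -27.5, 0.0, -0.001, -0.0, -0.003]Traceback (most recent call last):
  File "<stdin>", line 16, in <module>
  File "h.py", line 36, in plan
    print('end',q.round(4),'err rot',(Q.inv()*R).magnitude().round(4)); return q,Q
                                     ^^^^^^^^^^^^^^^^^^^^^^^^^^^^^
AttributeError: 'float' object has no attribute 'round'
```

Request:
jog_arm([
  [-28,-36,0,0,0,-0.005,100],
  [-28,-36,0,0,0,-0.005,100],
  [-28,-36,0,0,0,-0.005,100],
  [-28,-36,0,0,0,-0.005,100],
  [-28,-36,0,0,0,-0.005,100],
  [-28,-36,0,0,0,-0.005,100],
  [-28,-36,0,0,0,-0.005,100],
  [-28,-36,0,0,0,-0.005,100],
])

```text
time_s: 0.9
tcp_pos: [0.3465, 0.1774, 0.2309]
tcp_rot: [0.211, 0.977, -0.0, 0.0]
wrist_force: [0.8, 0.0, 0.5]
opening: 0.0856
gripper_force: 0.0
```

Request:
jog_arm([
  [-27,-36,0,0,0,-0.005,100],
  [-27,-36,0,0,0,-0.005,100],
  [-27,-36,0,0,0,-0.005,100],
  [-27,-36,0,0,0,-0.005,100],
  [-27,-36,0,0,0,-0.005,100],
  [-27,-36,0,0,0,-0.005,100],
  [-27,-36,0,0,0,-0.005,100],
  [-27,-36,0,0,0,-0.005,100],
])

```text
time_s: 1.7
tcp_pos: [0.4301, -0.173, 0.231]
tcp_rot: [0.192, 0.981, 0.0, -0.0]
wrist_force: [0.4, -0.1, -0.7]
opening: 0.0858
gripper_force: 0.0
```

```bash
sed -i "s/\.magnitude().round(4)/.magnitude()/" h.py
python3 - <<'E'
from h import *
o=readout.get_obs(); print(o['time_s'],o['tcp_pos'],o['qpos'].round(2))
s=load('side'); S=cloud(s); m=(S[...,0]>.42)&(S[...,0]<.57)&(S[...,1]<-.22)&(S[...,1]>-.36)&(S[...,2]>.045)&(S[...,2]<.06)
print(cv2.minAreaRect((S[m][:,:2]*1000).astype(np.float32)),S[m][:,2].mean())
a=np.radians(-21.3); e=np.array([np.cos(a),np.sin(a),0]); mod=np.array([.4948,-.2912,0])
R=toolR(-21.3,30); zt=R.as_matrix()[:,2]
g=mod+e*.011; g[2]=.024
st=plan(g-zt*.12,R,8)
plan(g,R,5,st)
E
```

```text
1.7 [ 0.43012418 -0.17299152  0.23095311] [-0.46 -0.28  1.58  0.    1.84 -1.64]
((497.4320983886719, -293.6438293457031), (45.954898834228516, 71.80860900878906), 67.72969818115234) 0.05068414269059289
[-6.9, -10.7, 12.9, -0.0, -0.065, -0.002]
[-6.1, -10.7, 13.3, -0.001, -0.066, -0.002]
[-5.2, -10.8, 13.7, -0.0, -0.065, -0.002]
[-4.2, -10.8, 14.0, -0.001, -0.066, -0.002]
[-3.3, -10.8, 14.2, -0.0, -0.065, -0.002]
[-2.3, -10.8, 14.4, -0.001, -0.066, -0.002]
[-1.4, -10.8, 14.4, -0.0, -0.065, -0.001]
[-0.4, -10.8, 14.5, -0.001, -0.066, -0.002]
end [ 0.4491 -0.2733  0.1279] err rot 0.0003973087185637024
[-0.0, -0.0, 24.0, 0.0, 0.0, 0.0]
[-0.0, -0.0, 24.0, 0.0, 0.0, 0.0]
[-0.0, -0.0, 24.0, 0.0, 0.0, 0.0]
[-0.0, -0.0, 24.0, 0.0, 0.0, 0.0]
[-0.0, -0.1, 24.0, 0.0, 0.0, 0.0]
end [ 0.505  -0.2952  0.024 ] err rot 0.0003973087185637024
```

Request:
jog_arm([
  [-7,-11,13,0,-0.065,-0.002,100],
  [-6,-11,13,0,-0.065,-0.002,100],
  [-5,-11,14,0,-0.066,-0.002,100],
  [-4,-11,14,0,-0.065,-0.002,100],
  [-3,-11,14,0,-0.066,-0.002,100],
  [-2,-11,14,0,-0.065,-0.002,100],
  [-2,-10,14,0,-0.066,-0.002,100],
  [-1,-11,14,0,-0.065,-0.002,100],
])

```text
time_s: 2.5
tcp_pos: [0.4483, -0.2724, 0.1291]
tcp_rot: [0.178, 0.949, -0.05, 0.255]
wrist_force: [0.5, 0.2, 0.1]
opening: 0.0854
gripper_force: 0.0
```

Request:
jog_arm([
  [0,0,26,0,0,0,100],
  [0,0,26,0,0,0,100],
  [0,0,25,0,0,0,100],
  [0,0,20,0,0,0,100],
  [0,0,0,0,0,0,100],
])

```text
time_s: 3.0
tcp_pos: [0.4922, -0.2887, 0.0415]
tcp_rot: [0.178, 0.95, -0.048, 0.251]
wrist_force: [-0.0, -1.0, 0.6]
opening: 0.0853
gripper_force: 0.0
```

Run:
```python
from h import *
o=readout.get_obs(); print(o['time_s'],o['tcp_pos'],o['wrist_force'])
a=np.radians(-21.3); e=np.array([np.cos(a),np.sin(a),0]); mod=np.array([.496,-.2924,0])
g=mod+e*.011; g[2]=.024
plan(g,toolR(-21.3,30),2)
s=cam('side');k,D=K(s); u,v=cv2.projectPoints(np.array([[.496,-.292,.04]]),cv2.Rodrigues(s['R'])[0],s['t'],k,D)[0][0,0].astype(int)
save(cv2.resize(s['frame'][v-60:v+60,u-70:u+70],None,fx=4,fy=4,interpolation=cv2.INTER_CUBIC),'g1.png')
```

```text
3.0 [ 0.49218719 -0.28871477  0.04152326] [-0.02448748 -0.95894926  0.6171845 ]
[-2.6, -1.0, 11.5, -0.001, -0.004, 0.001]
[-2.5, -1.0, 11.6, -0.0, -0.003, 0.001]
end [ 0.5062 -0.2964  0.024 ] err rot 0.000720343299609795
```

View pics/g1.png

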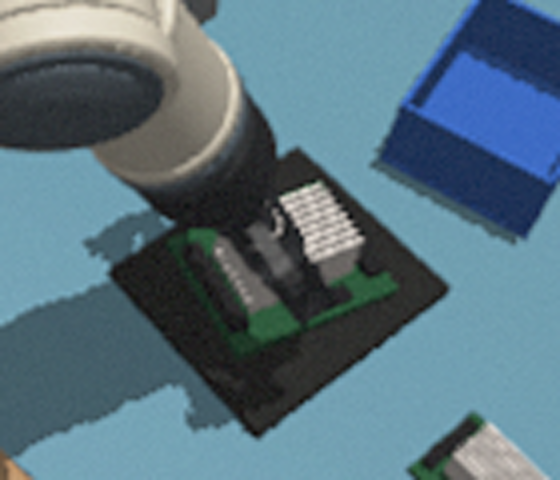

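The finger straddles the sink slightly robot-side of its middle, at about (285,265). I'll finish the approach and close.

Request:
jog_arm([
  [-3,-1,12,0,-0.003,0,100],
  [-2,-1,11,0,-0.003,0,100],
  [0,0,0,0,0,0,100],
  [0,0,0,0,0,0,40],
  [0,0,0,0,0,0,20],
  [0,0,0,0,0,0,20],
  [0,0,0,0,0,0,20],
  [0,0,0,0,0,0,20],
], newtons=60)

```text
time_s: 3.85
tcp_pos: [0.5078, -0.298, 0.0298]
tcp_rot: [0.178, 0.949, -0.051, 0.257]
wrist_force: [-4.1, 2.0, 6.2]
opening: 0.0429
gripper_force: 63.5
```

Request:
jog_arm([
  [0,0,0,0,0,0,20],
  [0,0,0,0,0,0,20],
])

```text
time_s: 4.05
tcp_pos: [0.5079, -0.298, 0.0299]
tcp_rot: [0.178, 0.949, -0.05, 0.257]
wrist_force: [-4.5, 3.2, 6.8]
opening: 0.0427
gripper_force: 63.5
```

Request:
jog_arm([
  [-5,0,-9,0,0,0,20],
  [-10,0,-17,0,0,0,20],
  [-15,0,-26,0,0,0,20],
  [-20,0,-35,0,0,0,20],
  [-10,0,-18,0,0,0,20],
  [0,0,0,0,0,0,20],
])

```text
time_s: 4.65
tcp_pos: [0.5079, -0.2978, 0.1547]
tcp_rot: [0.177, 0.948, -0.052, 0.26]
wrist_force: [0.2, 0.4, -2.1]
opening: 0.0431
gripper_force: 62.6
```

Run:
```python
from h import *
o=readout.get_obs(); print(o['time_s'],o['tcp_pos'],o['wrist_force'],o['opening'],o['gripper_force'])
p=o['tcp_pos']
s=cam('side');S=cloud(s);k,D=K(s); u,v=cv2.projectPoints(np.array([p]),cv2.Rodrigues(s['R'])[0],s['t'],k,D)[0][0,0].astype(int)
a=cv2.resize(s['frame'][v-60:v+60,u-65:u+65],(390,360),interpolation=cv2.INTER_CUBIC)
t=cam('top');T=cloud(t);k,D=K(t); u,v=cv2.projectPoints(np.array([p]),cv2.Rodrigues(t['R'])[0],t['t'],k,D)[0][0,0].astype(int)
b=cv2.resize(t['frame'][v-60:v+60,u-65:u+65],(390,360),interpolation=cv2.INTER_CUBIC)
save(np.hstack([a,b]),'g2.png')
for n,c,PP in(('side',s,S),('top',t,T)):
    h,ss,vv=cv2.split(cv2.cvtColor(c['frame'],cv2.COLOR_RGB2HSV)); z=PP[...,2]
    m=(h>50)&(h<85)&(ss>100)&(np.linalg.norm(PP[...,:2]-p[:2],axis=-1)<.1)&(z>.06)
    q=PP[m]; c0=q.mean(0); nn=np.linalg.svd(q-c0,full_matrices=False)[2][2]; nn*=np.sign(nn[2])
    print(n,m.sum(),'normal',nn.round(3),'z',np.percentile(q[:,2],[5,50,95]),cv2.minAreaRect((q[:,:2]*1000).astype(np.float32)))
```

```text
4.65 [ 0.50785874 -0.29776393  0.15469908] [ 0.17892261  0.41059868 -2.13499211] 0.04306473520555841 62.56546497344971
side 390 normal [-0.017 -0.015  1.   ] z [0.13829573 0.14250886 0.14493322] ((496.72174072265625, -295.07379150390625), (82.25257110595703, 109.15265655517578), 68.80731964111328)
top 194 normal [ 0.024 -0.     1.   ] z [0.13471842 0.13754691 0.1405175 ] ((495.5211181640625, -290.5213928222656), (82.53219604492188, 109.72151184082031), 68.38311004638672)
```

View pics/g2.png

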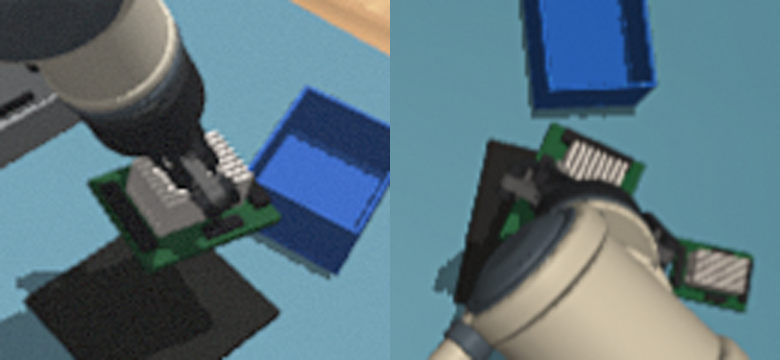

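The module is held flat, with its normal within 1-2°. The grip offset is known, so I'll plan the transfer.

Run:
```python
from h import *
o=readout.get_obs(); R=Ro.from_euler('z',12.2,degrees=True)*Ro.from_quat(o['tcp_rot']); zt=R.as_matrix()[:,2]; print(zt,np.degrees(np.arccos(-zt[2])))
a=np.radians(-9.1); e=np.array([np.cos(a),np.sin(a),0]); nest=np.array([.5593,-.0262,0])
g=nest+e*.0128; g[2]=.0339; print(g)
st=plan([.465,-.17,.20],R,6)
st=plan(g-zt*.2,R,5,st)
st=plan(g-zt*.02,R,8,st)
np.savez('place.npz',g=g,q=R.as_quat())
```

```text
[ 0.49646356 -0.08278317 -0.8641012 ] 30.219768551366993
[ 0.5719389  -0.02822442  0.0339    ]
[7.8, 17.1, -14.6, -0.018, -0.0, -0.031]
[7.2, 17.6, -14.2, -0.018, -0.0, -0.031]
[6.7, 18.1, -13.9, -0.018, -0.0, -0.031]
[6.1, 18.5, -13.6, -0.018, -0.0, -0.03]
[5.5, 19.0, -13.3, -0.018, -0.0, -0.031]
[5.0, 19.4, -12.9, -0.017, -0.001, -0.03]
end [ 0.465 -0.17   0.2  ] err rot 0.0002071130411323533
[2.3, 31.5, -3.0, -0.0, 0.0, -0.0]
[2.3, 31.5, -3.0, -0.0, 0.0, -0.0]
[2.3, 31.5, -3.0, -0.0, 0.0, -0.0]
[2.2, 31.5, -3.1, -0.0, 0.0, -0.0]
[2.3, 31.5, -3.0, -0.0, 0.0, -0.0]
end [ 0.4726 -0.0117  0.2067] err rot 0.0002071130411323533
[-0.0, 0.0, 22.5, -0.0, 0.0, -0.0]
[-0.0, 0.0, 22.5, -0.0, 0.0, -0.0]
[-0.0, 0.0, 22.5, -0.0, 0.0, -0.0]
[-0.0, 0.0, 22.5, -0.0, 0.0, -0.0]
[-0.0, 0.0, 22.5, -0.0, 0.0, -0.0]
[-0.0, 0.0, 22.5, -0.0, 0.0, -0.0]
[-0.0, 0.0, 22.5, -0.0, 0.0, -0.0]
[-0.0, 0.0, 22.5, -0.0, 0.0, -0.0]
end [ 0.562  -0.0266  0.0511] err rot 0.0002071130411323533
```

Request:
jog_arm([
  [8,17,-15,-0.018,0,-0.031,20],
  [7,17,-14,-0.018,0,-0.031,20],
  [7,18,-14,-0.018,0,-0.031,20],
  [6,19,-14,-0.018,0,-0.031,20],
  [6,19,-13,-0.018,0,-0.031,20],
  [5,20,-13,-0.018,0,-0.03,20],
  [2,25,-3,0,0,0,20],
  [2,32,-3,0,0,0,20],
])

```text
time_s: 5.55
tcp_pos: [0.466, -0.1122, 0.2007]
tcp_rot: [0.077, 0.963, -0.022, 0.258]
wrist_force: [0.5, -0.2, -2.3]
opening: 0.0432
gripper_force: 62.5
```

Request:
jog_arm([
  [2,32,-3,0,0,0,20],
  [2,32,-3,0,0,0,20],
  [2,25,-3,0,0,0,20],
  [1,12,0,0,0,0,20],
  [0,0,0,0,0,0,20],
])

```text
time_s: 6.05
tcp_pos: [0.4717, -0.009, 0.2042]
tcp_rot: [0.074, 0.963, -0.022, 0.258]
wrist_force: [-0.6, -0.8, -3.5]
opening: 0.0432
gripper_force: 62.5
```

Run:
```python
from h import *
d=np.load('place.npz'); g=d['g'];R=Ro.from_quat(d['q']); zt=R.as_matrix()[:,2]
o=readout.get_obs(); print(o['tcp_pos'],o['time_s'])
plan(g-zt*.07,R,6)
```

```text
[ 0.47171636 -0.00895655  0.20423756] 6.05
[-0.5, -0.5, 21.4, 0.0, -0.001, 0.001]
[-0.5, -0.5, 21.4, 0.0, -0.001, 0.001]
[-0.4, -0.5, 21.4, 0.001, -0.001, 0.001]
[-0.4, -0.4, 21.4, 0.0, -0.001, 0.0]
[-0.4, -0.4, 21.5, 0.001, -0.0, 0.001]
[-0.5, -0.4, 21.4, 0.0, -0.001, 0.0]
end [ 0.5372 -0.0224  0.0944] err rot 0.0005930597935668416
```

Request:
jog_arm([
  [0,0,22,0,0,0,20],
  [-1,-1,22,0,0,0,20],
  [0,0,22,0,0,0,20],
  [-1,-1,22,0,0,0,20],
  [0,0,22,0,0,0,20],
  [-1,-1,18,0,0,0,20],
  [0,0,0,0,0,0,20],
])

```text
time_s: 6.75
tcp_pos: [0.536, -0.0258, 0.0926]
tcp_rot: [0.076, 0.964, -0.023, 0.255]
wrist_force: [0.2, -0.7, -3.0]
opening: 0.0426
gripper_force: 62.3
```

Run:
```python
from h import *
d=np.load('place.npz'); g=d['g'];R=Ro.from_quat(d['q']); zt=R.as_matrix()[:,2]
o=readout.get_obs(); p=o['tcp_pos'];print(p,o['time_s'],o['wrist_force'])
C=np.array([.5717,-.0271]);a=np.radians(-9.1); e=np.array([np.cos(a),np.sin(a)]);y=np.array([-e[1],e[0]])
for n in('side','top'):
    c=cam(n);PP=cloud(c)
    h,ss,vv=cv2.split(cv2.cvtColor(c['frame'],cv2.COLOR_RGB2HSV)); z=PP[...,2]
    m=(h>50)&(h<85)&(ss>100)&(np.linalg.norm(PP[...,:2]-p[:2],axis=-1)<.1)&(z>.03)
    q=PP[m]; r=cv2.minAreaRect((q[:,:2]*1000).astype(np.float32)); w=np.array(r[0])/1000-C
    print(n,m.sum(),'z',np.percentile(q[:,2],[5,50,95]),r,'fx,fy',w@e,w@y)
    k,D=K(c); u,v=cv2.projectPoints(np.array([[.56,-.025,.05]]),cv2.Rodrigues(c['R'])[0],c['t'],k,D)[0][0,0].astype(int)
    I=cv2.resize(c['frame'][v-60:v+60,u-65:u+65],(390,360),interpolation=cv2.INTER_CUBIC)
    J=I if n=='side' else np.hstack([J,I])
save(J,'p1.png')
plan(g-zt*.012,R,5)
```

```text
[ 0.535968   -0.02584167  0.09263825] 6.75 [ 0.17422767 -0.68108113 -3.01265176]
side 200 z [0.07686638 0.08111296 0.08312538] ((523.8347778320312, -25.404022216796875), (83.0512466430664, 109.79512786865234), 80.39673614501953) fx,fy -0.04753101380015007 -0.005895639147714826
top 125 z [0.07964484 0.08219648 0.08524387] ((516.638427734375, -20.502525329589844), (81.77838134765625, 119.36953735351562), 80.97129821777344) fx,fy -0.05541200051912369 -0.002193994270271921
[0.3, 0.6, 12.0, -0.0, -0.001, 0.0]
[0.3, 0.6, 12.0, -0.0, -0.0, 0.0]
[0.3, 0.6, 12.0, -0.0, -0.001, 0.0]
[0.3, 0.6, 12.0, -0.0, -0.0, 0.0]
[0.4, 0.6, 12.0, -0.0, -0.001, 0.0]
end [ 0.566  -0.0273  0.0442] err rot 0.0005751069744414472
```

View pics/p1.png

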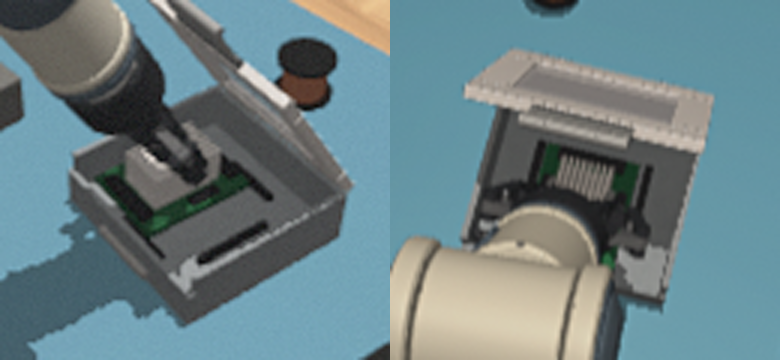

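Side-relative and top-relative offsets both agree with the target to within 1 mm. I'll descend now.

Request:
jog_arm([
  [0,1,12,0,0,0,20],
  [1,0,12,0,0,0,20],
  [0,1,12,0,0,0,20],
  [1,0,12,0,0,0,20],
  [0,1,12,0,0,0,20],
  [0,0,0,0,0,0,20],
])

```text
time_s: 7.45
tcp_pos: [0.5659, -0.0264, 0.0427]
tcp_rot: [0.075, 0.963, -0.022, 0.258]
wrist_force: [-1.0, 0.1, -2.8]
opening: 0.0428
gripper_force: 62.4
```

Run:
```python
from h import *
d=np.load('place.npz'); g=d['g'];R=Ro.from_quat(d['q'])
o=readout.get_obs(); print(o['tcp_pos'],o['wrist_force'])
plan(g,R,4)
```

```text
[ 0.56586314 -0.02639413  0.04269534] [-0.9631162   0.08708435 -2.84615535]
[-0.3, -0.2, 2.7, 0.0, -0.001, 0.0]
[-0.2, -0.2, 2.7, 0.0, -0.001, 0.0]
[-0.3, -0.2, 2.7, 0.0, -0.001, 0.001]
[-0.2, -0.2, 2.7, 0.0, -0.001, 0.0]
end [ 0.5719 -0.0282  0.0339] err rot 0.00047698685190437234
```

Request:
jog_arm([
  [0,0,3,0,0,0,20],
  [-1,-1,3,0,0,0,20],
  [0,0,3,0,0,0,20],
  [0,0,2,0,0,0,20],
  [0,0,0,0,0,0,20],
])

```text
time_s: 7.95
tcp_pos: [0.5728, -0.0286, 0.0367]
tcp_rot: [0.075, 0.962, -0.022, 0.26]
wrist_force: [0.6, 1.1, -1.7]
opening: 0.043
gripper_force: 62.4
```

Request:
jog_arm([
  [1,0,2,0,0,0,20],
  [1,0,1,0,0,0,20],
  [0,0,0,0,0,0,20],
])

```text
time_s: 8.25
tcp_pos: [0.573, -0.0286, 0.0339]
tcp_rot: [0.075, 0.962, -0.023, 0.261]
wrist_force: [0.3, -0.6, -0.7]
opening: 0.0433
gripper_force: 62.5
```

Run:
```python
from h import *
o=readout.get_obs(); p=o['tcp_pos'];print(p,o['time_s'],o['wrist_force'],o['moment'])
C=np.array([.5717,-.0271]);a=np.radians(-9.1); e=np.array([np.cos(a),np.sin(a)]);y=np.array([-e[1],e[0]])
c=cam('side');PP=cloud(c)
h,ss,vv=cv2.split(cv2.cvtColor(c['frame'],cv2.COLOR_RGB2HSV)); z=PP[...,2]
m=(h>50)&(h<85)&(ss>100)&(np.linalg.norm(PP[...,:2]-p[:2],axis=-1)<.1)&(z>.01)
q=PP[m]; r=cv2.minAreaRect((q[:,:2]*1000).astype(np.float32)); w=np.array(r[0])/1000-C
A=np.c_[(q[:,:2]-C)@e,(q[:,:2]-C)@y,np.ones(len(q))]; print(np.linalg.lstsq(A,q[:,2],rcond=None)[0])
print(m.sum(),'z',np.percentile(q[:,2],[5,50,95]),r,'fx,fy',w@e,w@y)
```

```text
[ 0.57300458 -0.02856747  0.03385031] 8.25 [ 0.27075908 -0.56288393 -0.73851246] [ 0.03252628  0.28107488 -0.03630137]
[0.005388   0.02127076 0.0225589 ]
179 z [0.01763867 0.02218805 0.02457776] ((561.1748046875, -24.826061248779297), (90.96553802490234, 107.94730377197266), 80.95929718017578) fx,fy -0.010752364928260573 0.0005806739705603052
```

Board top measures z≈0.022 (floor plus 8 mm), fx matches the nest, and it lies flat. I'll release and retreat along the tool axis.

Request:
jog_arm([
  [0,0,0,0,0,0,60],
  [0,0,0,0,0,0,90],
  [0,0,0,0,0,0,90],
  [0,0,-10,0,0,0,90],
  [0,0,-25,0,0,0,90],
  [0,0,-40,0,0,0,90],
  [0,0,-45,0,0,0,90],
  [0,0,-45,0,0,0,0],
])

```text
time_s: 9.1
tcp_pos: [0.4892, -0.0147, 0.1776]
tcp_rot: [0.075, 0.962, -0.022, 0.26]
wrist_force: [1.3, 0.6, 1.1]
opening: 0.0639
gripper_force: 0.0
```

Run:
```python
from h import *
o=readout.get_obs(); p=o['tcp_pos'];print(p,o['time_s'],o['wrist_force'],o['qpos'].round(2))
C=np.array([.5717,-.0271]);a=np.radians(-9.1); e=np.array([np.cos(a),np.sin(a)]);y=np.array([-e[1],e[0]])
c=cam('side');PP=cloud(c)
h,ss,vv=cv2.split(cv2.cvtColor(c['frame'],cv2.COLOR_RGB2HSV)); z=PP[...,2]
m=(h>50)&(h<85)&(ss>100)&(np.linalg.norm(PP[...,:2]-C,axis=-1)<.1)&(z>.01)
q=PP[m]; r=cv2.minAreaRect((q[:,:2]*1000).astype(np.float32)); w=np.array(r[0])/1000-C
print(m.sum(),'z',np.percentile(q[:,2],[5,50,95]),r,'fx,fy',w@e,w@y)
save(cv2.resize(c['frame'][110:250,270:410],None,fx=4,fy=4,interpolation=cv2.INTER_CUBIC),'p2.png')
```

```text
[ 0.48920199 -0.01473773  0.1776075 ] 9.1 [1.32652621 0.55237772 1.13816374] [-0.06 -0.73  2.06 -0.05  1.28 -1.48]
173 z [0.01772207 0.02194233 0.0246481 ] ((560.1560668945312, -27.580154418945312), (83.92298126220703, 108.09919738769531), 80.53950500488281) fx,fy -0.01132269863766468 -0.0022998772511150485
```

View pics/p2.png

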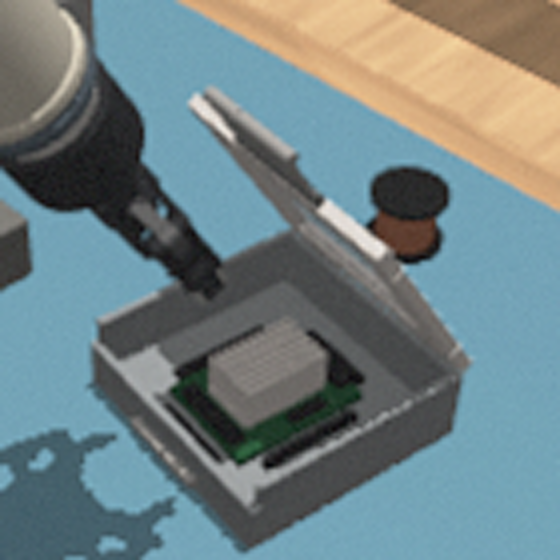

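The module sits centred and flat in the nest, with all four rails visible around the board near (265,395). Next I'll plan the lid: rise, cross above it and tilt the fingers back, and refit the lid plane from the top camera.

```bash
cat >> h.py <<'E'
C=np.array([.5717,-.0271,0]); FY=-9.1
E_=np.array([np.cos(np.radians(FY)),np.sin(np.radians(FY)),0]); Y_=np.array([-E_[1],E_[0],0])
def F(fx,fy,z): return C+E_*fx+Y_*fy+np.array([0,0,z])
def lidtcp(th,off=0,r=.165,tilt=20):
    s=np.sin(th);c=np.cos(th); d=.010+.011*abs(np.sin(th-np.radians(tilt)))+off
    return F(.09-r*c+d*s,-.001,.06+r*s+d*c)
E
python3 - <<'E'
from h import *
t=load('top');T=cloud(t).reshape(-1,3); l=T-C; fx=l@E_;fy=l@Y_;z=l[:,2]
m=(abs(fy)<.1)&(z>.09)&(z<.2)&(fx>-.02)&(fx<.1)&((abs(fy)>.05))
x,zz=fx[m],z[m]
for _ in range(3):
    p=np.polyfit(zz,x,1); r=x-np.polyval(p,zz); k=abs(r)<2*r.std(); x,zz=x[k],zz[k]
print(m.sum(),p,np.degrees(np.arctan2(1,-p[0])),'fx at z=.17',np.polyval(p,.17),'pred',.09-.11/np.tan(1.003)+.010/np.sin(1.003))
R=toolR(FY,-20)
th=1.003
W=lidtcp(th,.03); print('start',W,'contact',lidtcp(th))
st=plan([.489,-.015,.36],toolR(FY,15),5)
st=plan([W[0]+.005,W[1],.36],R,6,st)
st=plan(W,R,4,st)
E
```

```text
410 [-0.63849911  0.13126307] 57.441805081635195 fx at z=.17 0.022718217909869276 pred 0.03169612756782549
start [ 0.61166249 -0.0345137   0.22421905] contact [ 0.58668819 -0.03051347  0.20808579]
[-17.6, -0.2, -29.6, -0.0, 0.056, 0.001]
[-16.0, -0.2, -30.6, -0.0, 0.056, 0.0]
[-14.2, -0.2, -31.4, -0.001, 0.056, 0.001]
[-12.4, -0.2, -32.2, -0.0, 0.055, 0.0]
[-10.6, -0.2, -32.8, -0.001, 0.056, 0.001]
end [ 0.489  -0.015   0.3599] err rot 0.0004454397971989386
[-20.8, 0.2, 5.6, 0.0, 0.102, -0.0]
[-21.3, 0.2, 3.4, 0.0, 0.102, -0.0]
[-21.5, 0.1, 1.2, 0.0, 0.102, -0.0]
[-21.5, 0.2, -1.0, 0.0, 0.102, -0.0]
[-21.3, 0.1, -3.1, 0.0, 0.101, -0.0]
[-20.8, 0.2, -5.3, 0.0, 0.102, -0.0]
end [ 0.6167 -0.0345  0.36  ] err rot 0.0005535936796248405
[-10.5, -0.2, 32.3, 0.0, -0.0, -0.0]
[-10.5, -0.2, 32.3, 0.0, -0.0, -0.0]
[-10.4, -0.2, 32.3, 0.0, -0.0, -0.0]
[-10.5, -0.2, 32.4, 0.0, -0.0, -0.0]
end [ 0.6117 -0.0345  0.2242] err rot 0.0005535936796248405
```

Request:
jog_arm([
  [-18,0,-30,0,0.056,0,0],
  [-16,0,-31,0,0.056,0,0],
  [-14,0,-31,0,0.056,0,0],
  [-12,0,-32,0,0.056,0,0],
  [-11,0,-33,0,0.056,0,0],
  [-21,0,5,0,0.1,0,0],
  [-21,0,3,0,0.1,0,0],
  [-22,0,1,0,0.1,0,0],
], newtons=40)

```text
time_s: 9.95
tcp_pos: [0.5566, -0.0246, 0.3513]
tcp_rot: [0.079, 0.997, 0.0, -0.026]
wrist_force: [-0.5, -0.2, 0.8]
opening: 0.0002
gripper_force: 0.0
```

Request:
jog_arm([
  [-22,0,-1,0,0.1,0,0],
  [-21,0,-3,0,0.1,0,0],
  [-21,0,-5,0,0.1,0,0],
  [0,0,0,0,0,0,0],
  [0,0,0,0,0,0,0],
])

```text
time_s: 10.45
tcp_pos: [0.6202, -0.0348, 0.3439]
tcp_rot: [0.078, 0.982, 0.012, -0.174]
wrist_force: [-0.1, 0.5, 0.1]
opening: 0.0001
gripper_force: 0.0
```

Run:
```python
from h import *
o=readout.get_obs(); p=o['tcp_pos'];print(p,o['time_s'],o['wrist_force'],o['qpos'].round(2),o['opening'])
plan(lidtcp(1.003,.03),toolR(FY,-20),4)
```

```text
[ 0.62017776 -0.03476135  0.34394031] 10.45 [-0.06707039  0.54168673  0.07253785] [-0.12  0.58  0.47  0.02  2.44 -1.52] 6.740298385670072e-05
[-8.3, -0.1, 28.8, -0.001, -0.0, -0.0]
[-8.3, -0.2, 28.9, -0.001, -0.0, -0.0]
[-8.2, -0.2, 28.8, -0.001, -0.0, -0.0]
[-8.3, -0.2, 28.9, -0.002, -0.001, -0.0]
end [ 0.6117 -0.0345  0.2242] err rot 0.0006785538213008643
```

Request:
jog_arm([
  [-8,0,29,0,0,0,0],
  [-8,0,29,0,0,0,0],
  [-8,0,29,0,0,0,0],
  [-8,0,29,0,0,0,0],
  [0,0,0,0,0,0,0],
])

```text
time_s: 10.95
tcp_pos: [0.6066, -0.033, 0.2288]
tcp_rot: [0.078, 0.982, 0.011, -0.171]
wrist_force: [-1.0, 0.5, -0.7]
opening: -0.0001
gripper_force: 0.0
```

Run:
```python
from h import *
o=readout.get_obs(); p=o['tcp_pos'];print(p,o['time_s'],o['wrist_force'],o['qpos'].round(2))
R=toolR(FY,-20)
st=plan(lidtcp(1.003,-.010),R,4)
for th in (.9,.75,.6,.45,.3): print(th);st=plan(lidtcp(th,-.012),R,2,st)
```

```text
[ 0.60658421 -0.03297243  0.2287947 ] 10.95 [-0.99676999  0.54559269 -0.65045738] [-0.12  0.43  0.87  0.01  2.18 -1.52]
[4.5, -0.1, 8.5, -0.001, 0.001, 0.0]
[4.5, -0.2, 8.6, -0.001, 0.002, 0.0]
[4.5, -0.1, 8.5, -0.001, 0.001, 0.0]
[4.4, -0.2, 8.6, -0.002, 0.002, 0.0]
end [ 0.5784 -0.0292  0.2027] err rot 0.000686292976595195
0.9
[5.9, -0.0, 8.0, 0.0, -0.0, 0.0]
[5.9, -0.0, 8.1, 0.0, -0.0, 0.0]
end [ 0.562  -0.0265  0.1916] err rot 0.000686292976595195
0.75
[6.2, -0.0, 11.5, 0.0, -0.0, 0.0]
[6.2, -0.0, 11.6, 0.0, -0.0, 0.0]
end [ 0.5427 -0.0235  0.1741] err rot 0.000686292976595195
0.6
[4.3, -0.0, 12.4, 0.0, -0.0, 0.0]
[4.3, -0.0, 12.4, 0.0, -0.0, 0.0]
end [ 0.5263 -0.0208  0.1538] err rot 0.000686292976595195
0.45
[2.3, -0.0, 13.0, 0.0, -0.0, 0.0]
[2.3, -0.0, 12.9, 0.0, -0.0, 0.0]
end [ 0.5133 -0.0187  0.131 ] err rot 0.000686292976595195
0.3
[0.2, -0.0, 12.7, 0.0, -0.0, 0.0]
[0.2, -0.0, 12.6, 0.0, -0.0, 0.0]
end [ 0.5044 -0.0173  0.1074] err rot 0.000686292976595195
```

Request:
jog_arm([
  [4,0,8,0,0,0,0],
  [5,0,9,0,0,0,0],
  [4,0,8,0,0,0,0],
  [5,0,9,0,0,0,0],
  [6,0,8,0,0,0,0],
  [6,0,8,0,0,0,0],
])

```text
time_s: 11.55
tcp_pos: [0.565, -0.0265, 0.1976]
tcp_rot: [0.078, 0.983, 0.011, -0.165]
wrist_force: [1.5, -0.4, 0.6]
opening: -0.0002
gripper_force: 0.8
```

Request:
jog_arm([
  [6,0,11,0,0,0,0],
  [6,0,12,0,0,0,0],
  [4,0,12,0,0,0,0],
  [4,0,12,0,0,0,0],
])

```text
time_s: 11.95
tcp_pos: [0.531, -0.0212, 0.1599]
tcp_rot: [0.078, 0.983, 0.011, -0.165]
wrist_force: [0.7, -0.2, 2.0]
opening: -0.0002
gripper_force: 0.5
```

Run:
```python
from h import *
o=readout.get_obs(); p=o['tcp_pos'];print(p,o['time_s'],o['wrist_force'],o['qpos'].round(2), (p-C)@E_,(p-C)@Y_)
t=cam('top');T=cloud(t).reshape(-1,3); l=T-C; fx=l@E_;fy=l@Y_;z=l[:,2]
m=(abs(fy)<.1)&(z>.07)&(z<.2)&(fx>-.09)&(fx<.1)&((abs(fy)>.06))
x,zz=fx[m],z[m]
for _ in range(4):
    q=np.polyfit(x,zz,1); r=zz-np.polyval(q,x); k=abs(r)<2*r.std(); x,zz=x[k],zz[k]
print('lid deg',np.degrees(np.arctan(-q[0])),q,r.std(),len(x))
save(cv2.resize(t['frame'][110:220,250:390],None,fx=4,fy=4,interpolation=cv2.INTER_CUBIC),'l1.png')
```

```text
[ 0.53100498 -0.02123018  0.15986733] 11.95 [ 0.72178757 -0.17407341  2.03794994] [-0.11  0.21  1.26  0.01  2.   -1.52] -0.04111118272610766 -0.0006403043752265024
lid deg 34.053643038205465 [-0.67587158  0.12695725] 0.0011421437011820193 583
```

The lid is following, now at 34°. I'll continue the arc.

Run:
```python
from h import *
R=toolR(FY,-20); st=None
for th in (.45,.3,.15,0): print(th);st=plan(lidtcp(th,-.010),R,2,st)
```

```text
0.45
[3.3, -0.1, 14.5, -0.002, 0.006, 0.0]
[3.2, -0.2, 14.5, -0.002, 0.007, 0.001]
end [ 0.5142 -0.0189  0.1328] err rot 0.0005568858438895547
0.3
[0.4, -0.0, 12.7, -0.0, -0.0, -0.0]
[0.4, -0.0, 12.6, -0.0, -0.0, -0.0]
end [ 0.5049 -0.0174  0.1093] err rot 0.0005568858438895547
0.15
[-1.3, -0.0, 11.5, -0.0, -0.0, -0.0]
[-1.4, -0.0, 11.5, -0.0, -0.0, -0.0]
end [ 0.4996 -0.0166  0.0868] err rot 0.0005568858438895547
0
[-2.9, -0.0, 11.2, -0.0, -0.0, -0.0]
[-2.9, -0.0, 11.2, -0.0, -0.0, -0.0]
end [ 0.4974 -0.0162  0.0637] err rot 0.0005568858438895547
```

Request:
jog_arm([
  [3,0,13,0,0,0,0],
  [3,0,13,0,0,0,0],
  [0,0,13,0,0,0,0],
  [0,0,12,0,0,0,0],
  [-1,0,12,0,0,0,0],
  [-1,0,11,0,0,0,0],
  [-3,0,11,0,0,0,0],
])

```text
time_s: 12.7
tcp_pos: [0.5016, -0.017, 0.0737]
tcp_rot: [0.078, 0.982, 0.011, -0.17]
wrist_force: [-0.1, -1.0, 1.3]
opening: -0.0001
gripper_force: 0.3
```

Request:
jog_arm([
  [-3,0,8,0,0,0,0],
  [-2,0,5,0,0,0,0],
  [-1,0,4,0,0,0,0],
  [0,0,0,0,0,0,0],
])

```text
time_s: 13.1
tcp_pos: [0.5018, -0.017, 0.0705]
tcp_rot: [0.078, 0.983, 0.011, -0.169]
wrist_force: [-18.4, 1.8, 67.8]
opening: -0.0002
gripper_force: 29.6
```

The lid is pressed firmly shut. I'll back off and look.

Request:
jog_arm([
  [0,0,-10,0,0,0,0],
  [0,0,-30,0,0,0,0],
  [0,0,-40,0,0,0,0],
  [0,0,-40,0,-0.1,0,0],
  [0,0,-30,0,-0.1,0,0],
  [0,0,0,0,-0.1,0,0],
  [0,0,0,0,0,0,0],
])

```text
time_s: 13.8
tcp_pos: [0.5481, -0.0238, 0.2001]
tcp_rot: [0.078, 0.997, -0.0, -0.019]
wrist_force: [0.3, -0.9, 0.7]
opening: -0.0003
gripper_force: 0.0
```

Run:
```python
from h import *
o=readout.get_obs(); p=o['tcp_pos'];print(p,o['time_s'],o['qpos'].round(2))
for n in('side','top'):
    c=cam(n);P=cloud(c); l=P-C; fx=l@E_;fy=l@Y_;z=l[...,2]
    m=(abs(fy)<.09)&(abs(fy)>.05)&(fx>-.085)&(fx<.085)&(z>.04)&(z<.09)
    q=np.polyfit(fx[m],z[m],1); print(n,'lid deg',np.degrees(np.arctan(-q[0])),'z mid',q[1],m.sum())
    m=(abs(fy)<.035)&(fx>-.165)&(fx<-.098)&(z>.012)&(z<.12)
    if m.sum()>5: 
        print('latch',m.sum(),'fx',np.percentile(fx[m],[2,50,98]).round(4),'z',np.percentile(z[m],[2,50,98]).round(4),np.polyfit(fx[m],z[m],1))
    E2=(abs(fy)>.05)&(abs(fy)<.09)&(z>.055)&(fx<0)&(fx>-.15); print('front edge fx',np.percentile(fx[E2],[1,5]))
    m=(z>.052)&(z<.08)&(abs(fx)<.13)&(abs(fy)<.13)
    print(cv2.minAreaRect(np.c_[fx[m],fy[m]].astype(np.float32)*1000))
    k,D=K(c); u,v=cv2.projectPoints(np.array([F(-.09,0,.06)]),cv2.Rodrigues(c['R'])[0],c['t'],k,D)[0][0,0].astype(int)
    I=cv2.resize(c['frame'][v-60:v+60,u-65:u+65],(390,360),interpolation=cv2.INTER_CUBIC)
    J=I if n=='side' else np.hstack([J,I])
save(J,'l2.png')
```

```text
[ 0.5481454  -0.02375028  0.20012207] 13.8 [-0.1  -0.02  1.4  -0.    1.8  -1.52]
side lid deg -0.06102937691715842 z mid 0.07037736392048186 1257
latch 428 fx [-0.1509 -0.1242 -0.099 ] z [0.0169 0.0685 0.0738] [-0.21308694  0.04050455]
front edge fx [-0.14840347 -0.14277371]
((-17.201004028320312, -0.26715850830078125), (193.65113830566406, 226.02919006347656), 89.37813568115234)
top lid deg -0.11045005563503886 z mid 0.06864153237613578 1370
front edge fx [-0.14606024 -0.13188858]
((-3.01019287109375, 0.9533004760742188), (189.80918884277344, 189.7034454345703), 0.06853549927473068)
```

View pics/l2.png

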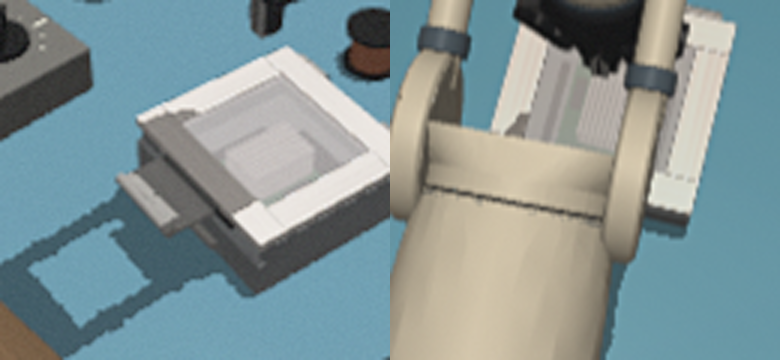

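The lid is flat at z≈0.07 and 0°. The latch sticks out toward the robot, with its free edge near (150,200) in the left crop, fx≈-0.15. Next I'll plan the latch sweep.

```bash
cat >> h.py <<'E'
def latchtcp(ph,off=0,r=.034,tilt=15,H=(-.0985,.065)):
    a=np.radians(tilt); n=np.array([-np.cos(ph),np.sin(ph)]); u=np.array([np.cos(a),np.sin(a)])
    p=np.array(H)+r*np.array([-np.sin(ph),-np.cos(ph)])+n*(.003+.011*abs(n@u)+off)
    return F(p[0],-.001,p[1])
E
python3 - <<'E'
from h import *
R=toolR(FY,15)
w=latchtcp(1.6,.03); print(w)
st=plan(np.append(w[:2],.19),R,4)
st=plan(w,R,3,st)
for ph in (1.57,1.3,1.0,.7,.4,.2,0): print(ph);st=plan(latchtcp(ph,0 if ph==0 else -.003),R,2,st)
E
```

```text
[ 0.44176628 -0.00730074  0.10213341]
[26.8, -0.0, 3.2, -0.001, -0.077, 0.0]
[26.9, -0.1, 1.1, -0.001, -0.077, 0.001]
[27.0, -0.1, -1.0, -0.001, -0.076, 0.0]
[26.8, -0.1, -3.1, -0.001, -0.077, 0.001]
end [ 0.4417 -0.0073  0.19  ] err rot 0.000264772126859713
[7.6, 0.0, 28.3, 0.0, 0.0, -0.0]
[7.6, 0.0, 28.3, 0.0, 0.0, -0.0]
[7.5, 0.0, 28.3, 0.0, 0.0, -0.0]
end [ 0.4418 -0.0073  0.1021] err rot 0.000264772126859713
1.57
[5.0, 0.0, 16.4, 0.0, 0.0, -0.0]
[5.0, 0.0, 16.5, 0.0, 0.0, -0.0]
end [ 0.4407 -0.0072  0.0678] err rot 0.000264772126859713
1.3
[0.9, 0.0, 5.8, 0.0, 0.0, -0.0]
[1.0, 0.0, 5.9, 0.0, 0.0, -0.0]
end [ 0.4419 -0.0074  0.056 ] err rot 0.000264772126859713
1.0
[-0.3, 0.0, 3.5, 0.0, 0.0, -0.0]
[-0.3, 0.0, 3.4, 0.0, 0.0, -0.0]
end [ 0.4442 -0.0077  0.0495] err rot 0.000264772126859713
0.7
[-1.0, 0.0, 3.6, 0.0, 0.0, -0.0]
[-1.0, 0.0, 3.6, 0.0, 0.0, -0.0]
end [ 0.448  -0.0083  0.043 ] err rot 0.000264772126859713
0.4
[-1.8, 0.0, 3.6, 0.0, 0.0, -0.0]
[-1.9, 0.0, 3.6, 0.0, 0.0, -0.0]
end [ 0.4533 -0.0092  0.037 ] err rot 0.000264772126859713
0.2
[-1.9, 0.0, 2.3, 0.0, 0.0, -0.0]
[-1.9, 0.0, 2.2, 0.0, 0.0, -0.0]
end [ 0.4581 -0.01    0.0337] err rot 0.000264772126859713
0
[-1.0, 0.0, 1.6, 0.0, 0.0, -0.0]
[-1.0, 0.0, 1.7, 0.0, 0.0, -0.0]
end [ 0.4608 -0.0104  0.031 ] err rot 0.000264772126859713
```

Request:
jog_arm([
  [27,0,3,0,-0.077,0,0],
  [27,0,1,0,-0.077,0,0],
  [27,0,-1,0,-0.077,0,0],
  [27,0,-3,0,-0.077,0,0],
  [8,0,28,0,0,0,0],
  [8,0,28,0,0,0,0],
  [8,0,28,0,0,0,0],
  [0,0,0,0,0,0,0],
])

```text
time_s: 14.7
tcp_pos: [0.438, -0.0071, 0.0971]
tcp_rot: [0.078, 0.989, -0.012, 0.126]
wrist_force: [-0.3, 0.4, -0.4]
opening: 0.0005
gripper_force: 0.0
```

Run:
```python
from h import *
o=readout.get_obs(); p=o['tcp_pos'];print(p,o['time_s'],o['qpos'].round(2),o['wrist_force'])
R=toolR(FY,15)
plan(latchtcp(1.57,-.003),R,2)
```

```text
[ 0.43797442 -0.0071079   0.09709486] 14.7 [-0.07 -0.61  2.07 -0.03  1.43 -1.49] [-0.34818318  0.36218788 -0.39373129]
[2.4, 0.3, 14.5, -0.002, -0.004, 0.001]
[2.4, 0.2, 14.5, -0.002, -0.004, 0.002]
end [ 0.4407 -0.0071  0.0678] err rot 0.0007064130706195034
```

Request:
jog_arm([
  [2,0,14,0,0,0,0],
  [2,0,14,0,0,0,0],
  [1,0,6,0,0,0,0],
  [1,0,6,0,0,0,0],
  [0,0,4,0,0,0,0],
  [0,0,3,0,0,0,0],
  [-1,0,4,0,0,0,0],
  [-1,0,3,0,0,0,0],
])

```text
time_s: 15.5
tcp_pos: [0.4513, -0.0091, 0.0503]
tcp_rot: [0.078, 0.988, -0.012, 0.132]
wrist_force: [-1.0, 0.6, 3.4]
opening: 0.0001
gripper_force: 1.2
```

Request:
jog_arm([
  [-2,0,4,0,0,0,0],
  [-2,0,3,0,0,0,0],
  [-2,0,2,0,0,0,0],
  [-2,0,2,0,0,0,0],
])

```text
time_s: 15.9
tcp_pos: [0.4611, -0.0107, 0.0414]
tcp_rot: [0.078, 0.988, -0.012, 0.131]
wrist_force: [-15.9, 2.2, 13.2]
opening: 0.0001
gripper_force: 8.4
```

Run:
```python
from h import *
o=readout.get_obs(); p=o['tcp_pos'];print(p,(p-C)@E_,(p-C)@Y_,o['time_s'],o['wrist_force'])
plan(latchtcp(0),toolR(FY,15),2)
```

```text
[ 0.46109256 -0.01073577  0.04137068] -0.11180345125597747 -0.0013351895995057435 15.9 [-15.85580142   2.18648413  13.23096806]
[1.5, 0.2, 5.0, -0.002, 0.001, 0.001]
[1.5, 0.2, 4.9, -0.002, 0.001, 0.002]
end [ 0.4608 -0.0103  0.031 ] err rot 0.0006376054374528721
```

Run:
```python
from h import *
c=cam('side')
k,D=K(c); u,v=cv2.projectPoints(np.array([F(-.1,0,.05)]),cv2.Rodrigues(c['R'])[0],c['t'],k,D)[0][0,0].astype(int)
save(cv2.resize(c['frame'][v-35:v+35,u-45:u+45],None,fx=7,fy=7,interpolation=cv2.INTER_CUBIC),'l3.png')
```

```text
(no output)
```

View pics/l3.png

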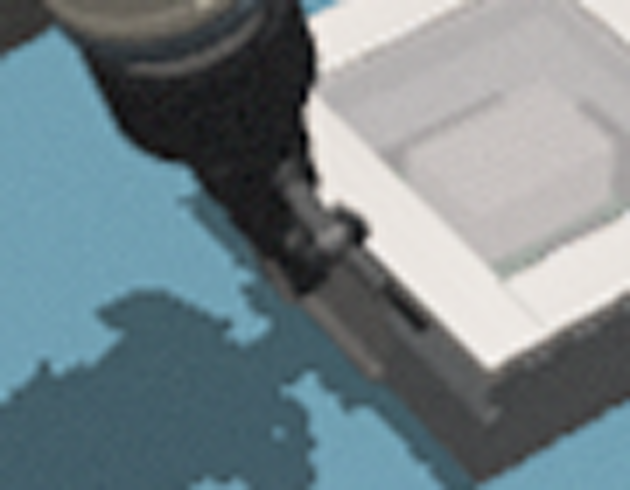

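The latch plate now hangs nearly down, with its rolled edge near (340,340). I've used my picture allowance, so from here I'll measure with depth.

Request:
jog_arm([
  [10,0,-3,0,0,0,0],
  [20,0,-15,0,0,0,0],
  [20,0,-45,0,0,0,0],
  [0,0,-45,0,0,0,0],
  [0,0,-40,0,0,0,0],
  [0,0,0,0,0,0,0],
])

```text
time_s: 16.55
tcp_pos: [0.3772, 0.0034, 0.1784]
tcp_rot: [0.078, 0.987, -0.012, 0.138]
wrist_force: [-0.3, 0.9, -0.9]
opening: 0.0
gripper_force: 0.0
```

```bash
cat > lat.py <<'E'
from h import *
o=readout.get_obs(); p=o['tcp_pos'];print(p,o['time_s'],o['qpos'].round(2))
for n in('side','top'):
    c=cam(n);P=cloud(c); l=P-C; fx=l@E_;fy=l@Y_;z=l[...,2]
    if n=='side':
        for lo in np.arange(.004,.07,.006):
            for nm,b in(('latch',abs(fy)<.035),('wall',(abs(fy)>.05)&(abs(fy)<.09))):
                m=b&(fx>-.16)&(fx<-.06)&(z>lo)&(z<lo+.006)&(p[2]>0)
                if m.sum()>3: print(nm,round(lo,3),m.sum(),'fx',np.percentile(fx[m],[5,50,95]).round(4))
    m=(abs(fy)<.09)&(abs(fy)>.05)&(fx>-.085)&(fx<.085)&(z>.04)&(z<.09)
    q=np.polyfit(fx[m],z[m],1); print(n,'lid deg',np.degrees(np.arctan(-q[0])),'z mid',q[1],m.sum())
E
python3 lat.py
```

```text
[0.37716512 0.0033717  0.17838519] 16.55 [-0.05 -0.83  2.06 -0.03  1.64 -1.47]
latch 0.004 10 fx [-0.1586 -0.1416 -0.1032]
wall 0.004 26 fx [-0.1431 -0.0947 -0.0934]
latch 0.01 4 fx [-0.0736 -0.0724 -0.0704]
wall 0.01 36 fx [-0.0951 -0.0935 -0.0705]
latch 0.016 40 fx [-0.1065 -0.1037 -0.0737]
wall 0.016 28 fx [-0.0948 -0.094  -0.0808]
latch 0.022 40 fx [-0.1064 -0.1026 -0.1006]
wall 0.022 25 fx [-0.0953 -0.0941 -0.0812]
latch 0.028 21 fx [-0.1023 -0.1012 -0.0999]
wall 0.028 26 fx [-0.0951 -0.0942 -0.0935]
latch 0.034 24 fx [-0.1022 -0.1008 -0.0901]
wall 0.034 41 fx [-0.0951 -0.0929 -0.0844]
latch 0.04 27 fx [-0.1021 -0.101  -0.0995]
wall 0.04 33 fx [-0.0948 -0.0916 -0.0881]
latch 0.046 20 fx [-0.1017 -0.1013 -0.1   ]
latch 0.052 22 fx [-0.1022 -0.101  -0.1002]
latch 0.058 13 fx [-0.102  -0.1013 -0.0973]
wall 0.058 13 fx [-0.0947 -0.0942 -0.0928]
latch 0.064 132 fx [-0.103  -0.0939 -0.0614]
wall 0.064 93 fx [-0.0949 -0.0858 -0.0616]
side lid deg -0.02703420660819155 z mid 0.07037533592888734 1251
top lid deg 0.04328098352130596 z mid 0.06859738399262981 1808
```

The latch face is vertical (fx≈-0.101 from z 0.028 to 0.058), so it is latched, and the lid is at 0°. On to the dial, remeasured with both cameras.

```bash
cat > dial.py <<'E'
from h import *
def dial(fresh=False):
    for n in('top','side'):
        c=cam(n) if fresh else load(n);P=cloud(c); z=P[...,2]; near=np.linalg.norm(P[...,:2]-[.4735,.269],axis=-1)
        m=(near<.04)&(z>.083)&(z<.1); r=cv2.minAreaRect((P[m][:,:2]*1000).astype(np.float32))
        a=r[2]+(0 if r[1][0]>r[1][1] else 90); b=np.radians(a)
        m2=(abs(P[...,0]-.4735)<.085)&(abs(P[...,1]-.269)<.085)&(z>.05)&(z<.06); r2=cv2.minAreaRect((P[m2][:,:2]*1000).astype(np.float32))
        g=c['frame'].min(-1); w=(near<.062)&(z>.045)&(g>170)
        ang=np.degrees(np.arctan2(P[w][:,1]-.2692,P[w][:,0]-.473)); rad=near[w]
        h=np.round(np.c_[ang,rad*1000],0)
        print(n,m.sum(),'bar',np.round(r[0],1),np.round(r[1],1),'ang',round(a,1),'axis',np.round([r[0][0]+2*np.cos(b),r[0][1]+2*np.sin(b)],1),'tester',np.round(r2[0],1),round(r2[2],1),'zbar',np.median(z[m]).round(3))
        print('  white ang,rad:',sorted(map(tuple,h.astype(int).tolist())))
if __name__=='__main__':
    dial()
E
python3 dial.py
python3 - <<'E'
from h import *
R=toolR(48.5,0)
st=plan([.41,.06,.20],toolR(0,0),4)
st=plan([.473,.269,.14],R,8,st)
E
```

```text
top 108 bar [472.7 268.6] [51.6 13.9] ang 47.9 axis [474. 270.] tester [473.7 270.2] 88.6 zbar 0.09
  white ang,rad: [(-2, 57), (0, 46), (1, 49)]
side 0 bar [0. 0.] [0. 0.] ang 90.0 axis [0. 2.] tester [475.6 266.9] 89.5 zbar nan
  white ang,rad: []
[-7.8, 15.3, -5.1, -0.006, 0.067, -0.039]
[-8.0, 15.0, -5.5, -0.006, 0.067, -0.039]
[-8.2, 14.7, -6.0, -0.006, 0.067, -0.039]
[-8.3, 14.5, -6.5, -0.007, 0.067, -0.039]
end [0.41 0.06 0.2 ] err rot 0.00028552934209322833
[-7.9, 26.1, 7.5, 0.0, -0.0, -0.106]
[-10.6, 25.1, 7.5, 0.0, -0.0, -0.106]
[-13.2, 23.9, 7.5, 0.0, -0.0, -0.106]
[-15.7, 22.4, 7.5, 0.0, -0.0, -0.106]
[-17.9, 20.6, 7.5, 0.0, -0.0, -0.106]
[-20.0, 18.6, 7.5, 0.0, -0.0, -0.105]
[-21.8, 16.3, 7.5, 0.0, -0.0, -0.106]
[-23.5, 14.0, 7.5, 0.0, -0.0, -0.105]
end [0.473  0.2691 0.14  ] err rot 0.0005120689786141304
  return _methods._mean(a, axis=axis, dtype=dtype,
  ret = ret.dtype.type(ret / rcount)
```

Request:
jog_arm([
  [-8,15,-5,-0.006,0.067,-0.039,0],
  [-8,15,-6,-0.006,0.067,-0.039,0],
  [-8,15,-6,-0.006,0.067,-0.039,30],
  [-8,14,-6,-0.006,0.067,-0.039,60],
  [-8,26,6,0,0,-0.106,60],
  [-11,25,6,0,0,-0.106,60],
  [-13,24,6,0,0,-0.106,60],
  [-16,22,6,0,0,-0.106,60],
])

```text
time_s: 17.45
tcp_pos: [0.441, 0.1645, 0.1715]
tcp_rot: [-0.212, 0.977, -0.0, -0.004]
wrist_force: [0.7, 0.3, 0.3]
opening: 0.0515
gripper_force: 0.0
```

Request:
jog_arm([
  [-18,21,6,0,0,-0.106,60],
  [-20,19,6,0,0,-0.106,60],
  [-22,16,6,0,0,-0.106,60],
  [-23,14,6,0,0,-0.104,60],
  [0,0,0,0,0,0,60],
])

```text
time_s: 17.95
tcp_pos: [0.4713, 0.2703, 0.1458]
tcp_rot: [-0.413, 0.911, 0.001, -0.005]
wrist_force: [0.2, 0.0, -0.4]
opening: 0.0513
gripper_force: 0.0
```

Run:
```python
from h import *
o=readout.get_obs();print(o['tcp_pos'],o['time_s'],o['qpos'].round(2),o['opening'])
st=plan([.4742,.2687,.11],toolR(48.2,0),3)
plan([.4742,.2687,.069],toolR(48.2,0),3,st)
```

```text
[0.4713423  0.27025062 0.14580545] 17.95 [ 0.46 -0.05  1.53  0.    1.68 -1.96] 0.051309365694915246
[-0.3, -1.1, 11.9, 0.002, -0.003, 0.003]
[-0.3, -1.1, 11.9, 0.002, -0.003, 0.003]
[-0.3, -1.1, 12.0, 0.001, -0.002, 0.003]
end [0.4742 0.2687 0.11  ] err rot 0.0003285858589114498
[-0.0, 0.0, 13.7, 0.0, -0.0, 0.0]
[-0.0, 0.0, 13.6, 0.0, -0.0, 0.0]
[-0.0, 0.0, 13.7, 0.0, -0.0, 0.0]
end [0.4742 0.2687 0.069 ] err rot 0.0003285858589114498
```

Request:
jog_arm([
  [0,-1,14,0,0,0.003,60],
  [0,-1,14,0,0,0.003,60],
  [0,-1,14,0,0,0.003,60],
  [0,0,14,0,0,0,60],
  [0,0,14,0,0,0,60],
  [0,0,5,0,0,0,60],
  [0,0,0,0,0,0,60],
])

```text
time_s: 18.65
tcp_pos: [0.4737, 0.2661, 0.0742]
tcp_rot: [-0.406, 0.914, 0.0, -0.003]
wrist_force: [-0.4, 0.4, -0.3]
opening: 0.0514
gripper_force: 0.0
```

Request:
jog_arm([
  [0,0,0,0,0,0,30],
  [0,0,0,0,0,0,10],
  [0,0,0,0,0,0,10],
  [0,0,0,0,0,0,10],
  [0,0,0,0,0,0,10],
  [0,0,0,0,0,0,10],
], newtons=30)

```text
time_s: 19.25
tcp_pos: [0.4747, 0.2667, 0.0765]
tcp_rot: [-0.406, 0.914, 0.0, -0.001]
wrist_force: [-0.4, 1.1, 6.2]
opening: 0.0126
gripper_force: 32.2
```

Request:
jog_arm([
  [0,0,0,0,0,0.109,10],
  [0,0,0,0,0,0.109,10],
  [0,0,0,0,0,0.109,10],
  [0,0,0,0,0,0.109,10],
  [0,0,0,0,0,0,10],
  [0,0,0,0,0,0,10],
])

```text
time_s: 19.85
tcp_pos: [0.4744, 0.2672, 0.0765]
tcp_rot: [-0.199, 0.98, 0.001, -0.001]
wrist_force: [-1.7, 1.0, 6.1]
opening: 0.0132
gripper_force: 32.3
```

Request:
jog_arm([
  [0,0,0,0,0,0.109,10],
  [0,0,0,0,0,0.109,10],
  [0,0,0,0,0,0.109,10],
  [0,0,0,0,0,0.109,10],
  [0,0,0,0,0,0,10],
  [0,0,0,0,0,0,10],
])

```text
time_s: 20.45
tcp_pos: [0.4743, 0.2678, 0.0765]
tcp_rot: [0.017, 1.0, 0.001, -0.001]
wrist_force: [-1.3, 2.8, 5.3]
opening: 0.0133
gripper_force: 32.3
```

Run:
```python
from h import *
o=readout.get_obs();M=Ro.from_quat(o['tcp_rot']).as_matrix();print(o['tcp_pos'],o['time_s'],'yawx',np.degrees(np.arctan2(-M[1,0],-M[0,0])),o['wrist_force'],o['moment'],o['opening'])
```

```text
[0.47426619 0.26777388 0.07651221] 20.45 yawx -1.9699558723496076 [-1.30158753  2.77953248  5.28326003] [0.57881218 0.21139597 0.02835768] 0.013255843757213311
```

Release, rise straight up, and move aside toward the robot.

Request:
jog_arm([
  [0,0,0,0,0,0,30],
  [0,0,0,0,0,0,60],
  [0,0,0,0,0,0,60],
  [0,0,-15,0,0,0,60],
  [0,0,-40,0,0,0,60],
  [0,0,-45,0,0,0,60],
  [0,0,-45,0,0,0,60],
])

```text
time_s: 21.15
tcp_pos: [0.4744, 0.2662, 0.2229]
tcp_rot: [0.018, 1.0, -0.0, -0.002]
wrist_force: [0.2, -0.1, 1.4]
opening: 0.0514
gripper_force: 0.0
```

Request:
jog_arm([
  [30,0,0,0,0,0,60],
  [30,30,0,0,0,0,60],
  [25,40,0,0,0,0,60],
  [10,45,0,0,0,0,60],
  [0,45,0,0,0,0,60],
  [0,45,0,0,0,0,60],
  [0,0,0,0,0,0,60],
])

```text
time_s: 21.85
tcp_pos: [0.3857, 0.4787, 0.2181]
tcp_rot: [0.015, 1.0, -0.001, -0.003]
wrist_force: [-0.2, -0.6, -0.3]
opening: 0.0513
gripper_force: 0.0
```

```bash
python3 - <<'E' 2>/dev/null
from dial import *
dial(True)
o=readout.get_obs();print(o['tcp_pos'],o['time_s'],o['wrist_force'])
c=load('top'); 
for n,(u,v) in dict(tumb=(177,98),spool=(303,92),bin=(425,137)).items(): print(n,world(c,u,v).round(3))
E
python3 lat.py | grep -E 'latch 0.0(16|28|4|52)|lid'
```

```text
top 120 bar [472.2 269.6] [15.1 51.3] ang 178.9 axis [470.2 269.6] tester [473.6 270.6] 88.6 zbar 0.089
  white ang,rad: [(-1, 58), (0, 46), (0, 48), (2, 17), (4, 15), (8, 4), (33, 3)]
side 81 bar [474.7 266.2] [16.7 50.6] ang 175.6 axis [472.8 266.4] tester [476.7 265.5] 88.5 zbar 0.091
  white ang,rad: [(-6, 16), (-4, 51), (-4, 55), (-3, 52), (-2, 9), (-2, 23), (-2, 27), (0, 61)]
[0.38668254 0.47527054 0.22017655] 21.95 [-0.19369644 -1.10896742  0.04674986]
tumb [0.688 0.334 0.159]
spool [0.789 0.027 0.049]
bin [ 0.703 -0.336  0.002]
latch 0.016 38 fx [-0.1064 -0.1043 -0.0732]
latch 0.028 24 fx [-0.1019 -0.1011 -0.1002]
latch 0.04 21 fx [-0.1024 -0.1013 -0.0893]
latch 0.046 20 fx [-0.1019 -0.1014 -0.1001]
latch 0.052 25 fx [-0.1023 -0.1012 -0.1004]
side lid deg -0.016149384331489405 z mid 0.07035548150705603 1252
top lid deg 0.028517403674493562 z mid 0.06864504975202095 1803
```

The bar is at -1.1° against the tester's -1.4°, so the pointer is on the long mark. The lid is shut, the latch is flat against the front, and the bystanders are unmoved. Handing in.

```bash
python3 -c "
from station import hand_in
print(hand_in())"
```

```text
the job is handed in; nothing more can be done
None
```

I handed the job in at about 22 s: the module lies flat in the nest, the lid is shut, the latch plate is flat against the box front, and the dial was turned two clicks clockwise to the long mark; final camera measurements confirm lid, latch and dial, and the tumbler, bin and spool read unmoved.

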